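Tighten a filter holder's retaining ring with a two-pin spanner

ROBOT

A 7-joint arm with a two-finger parallel gripper is mounted at the origin on a cart in front of the work surface, level with it; the furniture and walls round the work are solid. World frame = base frame: x ahead of the robot, y to its left, z up, the work surface at z = 0. Lengths are in m, angles in degrees, forces in N, time in s.
With the tool pointing down it reaches from about 0.425 to 0.925 m from the base axis. Payload 6.8 kg.
Tool frame: the origin (TCP) lies midway between the tips of the shut fingers; the grasp point (between the pads) lies 19 mm behind it (hold_point_z is the distance from the TCP to the grasp point, in m); z points along the fingers, y is the direction in which the jaws open and shut (so a half turn about z gives the same grasp; the last joint's range is limited). The gripper opens to 85 mm and grips with 20 to 120 N. Pads are 22 mm wide; open, the fingers measure 114 mm over their backs; the gripper's body (76 mm by 85 mm) begins 54 mm behind the grasp point. The pads swing forward as they close: fully open they stand 13 mm farther back than shut.
Start: joints at [68.692, 27.33, 1.283, 89.118, -0.659, 63.558, -4.761], TCP at [0.176, -0.652, 0.204] pointing down, gripper open.
Joint ranges: [-169.35, 169.35], [-19.33, 120.38], [-80.79, 83.38], [13.8, 139.57], [-78.32, 258.32], [9.67, 109.79], [-169.56, 169.56]. Speed limits (degrees/s): [136.94, 136.94, 180, 180, 180, 180, 180].

INTERFACE

Orientations are given as a 3x3 rotation matrix whose columns are the frame's x, y, z axes.
In Python, from bench import move_ptp, move_l, goto_joints, release, gripper_close, wait, ik, read_camera, get_calibration, PlanningError, sign_off, look_for, current_time, current_joint_positions, current_qd, current_joint_torque, current_tcp_pos, current_tool_rot, current_force, current_wrist_torque, current_opening, hold_point_z gives the robot as it stands. The module is installed in compiled form; this text tells all that it offers. Calls block until the motion is done:
- move_ptp(position, orientation): joint-space move of the TCP to a pose.
- move_l(position, rot=None, max_speed=0.15): straight line of the TCP; rot=None keeps the orientation; max_speed is the mean speed in m/s.
- goto_joints(angles): joint-space move.
- release() and gripper_close(): open the fingers fully, or close them until they stop; the grip force is fixed at half the most.
- wait(seconds).
- ik(position, orientation): joint angles nearest the present ones, or None.
- read_camera(name): name is "side" or "top" or "wrist"; returns (picture, depth): 400x640x3 uint8, red, green, blue; 400x640 float32, m along the optical axis (not along the pixel's ray), 0 where there is no reading.
- get_calibration(name): a dict with "camera_matrix" (3x3 intrinsics, pixels), "R" (3x3) and "t" (3): a world point X has camera coordinates R X + t; the wrist camera has in their place "T_tool_cam" (4x4, takes a point from camera to tool coordinates, whose origin is the TCP and whose axes are the flange's). Camera axes: x right, y down, z forward; pixel columns grow to the right and rows downward; lengths in m; the calibration is good to about 2 mm. A picture is of the moment at which its call begins: read the wrist's pose just before it. get_calibration takes no time and is no camera call.
A pose or a line that the arm cannot do raises PlanningError and nothing moves.
- sign_off(): hands the job in, once; it reports no verdict.
Trained networks look in the newest picture that a camera, given by its name, has taken for a name from the list of things; names that differ only in an ending like _2 or _b are one class to them, and where a whole thing is asked for, a point or a joint stands for the part that bears it (a point fixed in the world has none). Each returns a list of dicts, best first, with "score" (0 to 1); they miss things now and then, are a little off and sometimes report something else, mostly with a low value. They report only what shows in the picture. A call takes as long as a camera call. They do not tell look-alikes from the thing itself.
- look_for(camera, query): "xyz" ([x, y, z] in m, in world coordinates, good to about 4 mm: the middle of the surface that is visible of it).
Readings, each from a call of its own:
- current_time(): time.
- current_joint_positions(): joint angles.
- current_qd(): joint speeds.
- current_joint_torque(): joint torques, N m.
- current_tcp_pos(): TCP position.
- current_tool_rot(): TCP orientation.
- current_force(): force on the tool from outside, world axes, zero at the start.
- current_wrist_torque(): the same for the moment, N m.
- current_opening(): finger opening in m.
Only numpy, scipy, OpenCV 4.12 (cv2) and the standard library are available. Lean on these libraries where they do the work, as an engineer would, in place of code of your own. Each camera call takes 0.05 s, during which the arm holds its last target.

TASK

The retaining ring of the filter holder has been left slack. Take the two-pin spanner from its stand, set both of its pins into a pair of opposite holes in the ring, and turn the ring with it clockwise (seen from above) right up to its stop, where the nub on the ring's rim meets the pointer on the holder. Then put the spanner back in its stand, upright as you found it; turn the ring only with the spanner, keep the gripper itself off the holder, and leave the other things where they are.

Things in the scene. Friction and masses are not known exactly. Their poses are not given: they have to be found in the camera images.
- filter_holder: Fixed filter holder: aluminium cylinder on a round flange 120 mm across, side ports along its +y and -y (tips 66 mm from the axis, 28 mm up). Origin: centre of its underside; z up. A small square steel pointer stands on its rim at its own -x side, just below the ring. On top sits the steel retaining ring, 96 mm across, whose flat top face is 72 mm above the origin.
- ring_face (a point): Centre of the ring's top face, on its vertical turning axis; turns with the ring. Four round blind holes, 13 mm wide, 14 mm deep, lie 34 mm from it on this frame's +x, +y, -x and -y axes (z up). A small nub on the ring's rim is at its -x side.
- retaining_ring (a joint): Ring angle in rad: 0 = tight, against a hard stop, nub over the holder's pointer; positive = slack by that angle, anticlockwise from above (starts at 0.7 to 1.1; limit 1.5). Turning clockwise lowers it. Friction of about 0.12 N m holds it where it is left; it does not rise or sink as it turns.
- pin_spanner: Loose two-pin spanner, dark steel, about 0.25 kg. Origin: centre of the yoke's underside; x along the yoke, z up. Yoke 88 x 20 x 14 mm (z 0 to 14); on it a flat upright grip, 46 mm long (x), 14 mm thick (y), z 14 to 64: take it from above across the 14 mm. Two round-ended pins, 8 mm thick, 12 mm long, point down at x = +34 and -34 mm. It starts pins down in its stand.
- pin_1 (a point): Tip of the pin at x = +34 mm, 12 mm below the yoke's underside. In a ring hole a pin has 2.5 mm of play all round, so the spanner turns up to 0.15 rad before it drives the ring; fully in, the yoke lies on the ring's top face.
- pin_2 (a point): Tip of the pin at x = -34 mm, 12 mm below the yoke's underside.
- spanner_stand: Fixed aluminium stand, base 120 x 70 x 8 mm. Origin: centre of its underside; x along the base, z up. A saddle 40 mm long (x) carries the yoke with its underside 30 mm above the origin, along the stand's x (either way round), pins hanging past the saddle's ends. Cheeks 26 mm apart rise 6 mm above the saddle beside the 20 mm yoke, then flare out to 13 mm above it.
- timer: Bystander: white bench timer, 62 x 62 x 15 mm, lying flat; origin under its centre.
- beaker: Bystander: empty clear beaker, 55 mm across, 68 mm tall; origin under its centre.
- reagent_white: Bystander: white bottle with black cap, 48 mm across, 92 mm tall; origin under its centre.
- marker: Bystander: marker pen lying along its y axis, 135 mm long, 16 mm thick; origin under its centre.
There are look-alikes about, which are no part of the job. What is shaped like the pin_spanner but orange is not meant.

How it is judged:
By the outcome, as a careful person would: the job done as asked, in the order asked, and still so for the second after the job is handed in, with the robot touching nothing.
It also fails if it takes over 54 s, if anything falls off the work surface, if the arm or the gripper's body presses on something with over 40 N, if the wrist force passes 120 N, or if a joint passes its speed limit or range.

## Working session

There is one attempt and no reset: what is moved stays moved. The work goes in short steps, each a Python script; the robot and the scene stay as the last script left them, time stands still between calls to the robot, and variables do not carry over. Pictures are saved under pics/ and viewed, and the job is handed in when it is done.

```bash
mkdir -p pics; ls
python3 - <<'E'
from bench import *
import cv2
for c in ["side","top","wrist"]:
    p,d=read_camera(c)
    cv2.imwrite(f"pics/{c}0.png",p[:,:,::-1])
    k=get_calibration(c); print(c,{a:b.round(3).tolist() if hasattr(b,'round') else b for a,b in k.items()})
    if c!="wrist":
        for n in ["pin_spanner","filter_holder","spanner_stand","retaining_ring","pin_1"]:
            print(n,[(round(r['score'],2),[round(v,3) for v in r['xyz']]) for r in look_for(c,n)])
print(current_time(),current_tcp_pos(),current_tool_rot(),hold_point_z() if callable(hold_point_z) else hold_point_z)
E
```

```text
pics
side {'camera_matrix': [[384.806, 0.0, 310.599], [0.0, 384.806, 201.184], [0.0, 0.0, 1.0]], 'R': [[0.972, -0.233, 0.005], [-0.108, -0.473, -0.874], [0.206, 0.85, -0.485]], 't': [-0.56, 0.119, 0.772]}
pin_spanner [(0.79, [0.507, 0.183, 0.057]), (0.69, [0.569, -0.016, 0.038])]
filter_holder [(0.61, [0.529, -0.185, 0.073]), (0.56, [0.519, -0.199, 0.051])]
spanner_stand [(0.65, [0.505, 0.175, 0.01])]
retaining_ring [(0.82, [0.524, -0.188, 0.075]), (0.73, [0.506, 0.184, 0.056])]
pin_1 [(0.87, [0.574, -0.013, 0.042]), (0.82, [0.507, 0.177, 0.057])]
top {'camera_matrix': [[505.735, 0.0, 321.104], [0.0, 505.735, 194.041], [0.0, 0.0, 1.0]], 'R': [[0.003, -0.999, 0.033], [-0.989, -0.008, -0.15], [0.15, -0.033, -0.988]], 't': [-0.026, 0.585, 0.995]}
pin_spanner [(0.93, [0.508, 0.187, 0.043]), (0.82, [0.571, 0.003, 0.028])]
filter_holder [(0.92, [0.523, -0.164, 0.073])]
spanner_stand [(0.97, [0.504, 0.187, 0.007])]
retaining_ring [(0.71, [0.525, -0.175, 0.07])]
pin_1 [(0.94, [0.509, 0.186, 0.045]), (0.57, [0.572, 0.001, 0.025])]
wrist {'camera_matrix': [[297.418, 0.0, 314.555], [0.0, 297.418, 199.782], [0.0, 0.0, 1.0]], 'T_tool_cam': [[-0.0, -0.945, -0.327, 0.083], [1.0, -0.0, -0.001, -0.0], [0.001, -0.327, 0.945, -0.17], [0.0, 0.0, 0.0, 1.0]]}
0.65 [ 0.1760515  -0.65168491  0.2035453 ] [[ 9.65408675e-01  2.60741407e-01  9.38406478e-05]
 [ 2.60741415e-01 -9.65408674e-01 -8.55512837e-05]
 [ 6.82878132e-05  1.07060095e-04 -9.99999992e-01]] 0.0187
```

View pics/side0.png

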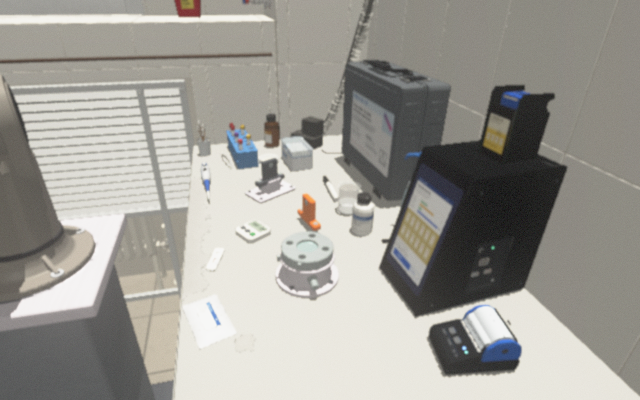

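View pics/top0.png

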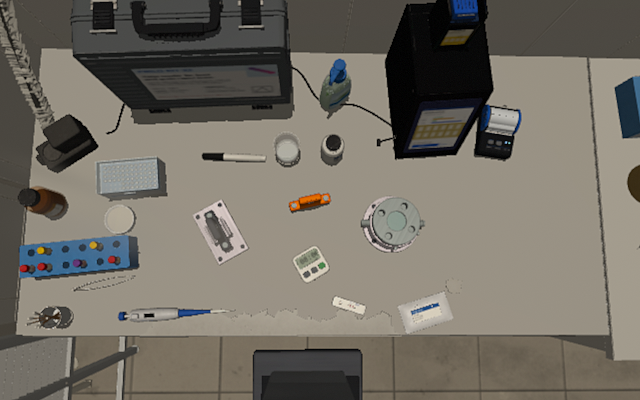

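Two things could be taken for the spanner. One is the dark one in its stand, at top (220,230) and side (268,175). The other is the orange look-alike lying loose at top (310,202) and side (308,212). I choose the dark one. The holder is at top (392,223).

```bash
cat > h.py <<'E'
import numpy as np, cv2
from bench import *
def cam_pose(c):
    k=get_calibration(c); K=np.array(k['camera_matrix'])
    if c!='wrist':
        R=np.array(k['R']);t=np.array(k['t']); return K,R.T,-R.T@t
    T=np.array(k['T_tool_cam']); Rt=np.array(current_tool_rot()); p=np.array(current_tcp_pos())
    return K,Rt@T[:3,:3],Rt@T[:3,3]+p
def cloud(d,pose):
    K,R,o=pose
    v,u=np.mgrid[:d.shape[0],:d.shape[1]]
    r=np.stack([(u-K[0,2])/K[0,0],(v-K[1,2])/K[1,1],np.ones_like(d)],-1)*d[...,None]
    return r@R.T+o
def onplane(uv,z,pose):
    K,R,o=pose
    r=R@np.array([(uv[0]-K[0,2])/K[0,0],(uv[1]-K[1,2])/K[1,1],1]); return o+r*(z-o[2])/r[2]
def proj(X,pose):
    K,R,o=pose; c=(np.asarray(X)-o)@R; q=c@K.T; return q[...,:2]/q[...,2:]
def down(yaw):  # tool y axis at angle yaw (deg) in world, z down
    a=np.radians(yaw); y=np.array([np.cos(a),np.sin(a),0]); z=np.array([0,0,-1.]); x=np.cross(y,z)
    return np.stack([x,y,z],1)
def snap(c,name):
    pose=cam_pose(c); p,d=read_camera(c); cv2.imwrite(f'pics/{name}.png',p[:,:,::-1]); np.savez(f'pics/{name}.npz',p=p,d=d,K=pose[0],R=pose[1],o=pose[2]); return p,d,pose
E
python3 - <<'E'
from h import *
p,d,pose=snap("top","top1")
a=p[185:275,185:260,::-1]; b=p[185:260,350:435,::-1]
cv2.imwrite("pics/c.png",np.hstack([cv2.resize(a,(400,480),interpolation=2),cv2.resize(b,(400,480*1),interpolation=2)][:2]))
P=cloud(d,pose)
m=np.zeros(d.shape,bool); m[185:275,185:260]=1
S=P[m&(P[...,2]>.022)]; print(len(S),S.min(0),S.max(0))
for lo,hi in [(.022,.055),(.055,.12),(.075,.12)]:
    q=S[(S[:,2]>lo)&(S[:,2]<hi)]
    if len(q)>5:
        w,V=np.linalg.eigh(np.cov(q[:,:2].T)); print(lo,len(q),q.mean(0),np.degrees(np.arctan2(V[1,1],V[0,1])),np.sqrt(w*12))
m=np.zeros(d.shape,bool); m[185:260,350:435]=1
q=P[m&(P[...,2]>.066)&(P[...,2]<.08)]; print(len(q),q.mean(0),(q.min(0)+q.max(0))/2,q.max(0)-q.min(0))
# candidate view poses
for x,y,yw in [(0.42,.18,90),(0.42,-.17,90),(.45,-.17,90),(.45,.18,90)]:
    print(x,y,[ik(np.array([x,y,z]),down(yy)) is not None for z in (.2,.25,.3) for yy in (yw,-yw)])
E
```

```text
692 [0.42906922 0.01120573 0.02315601] [0.54910201 0.21561807 1.07146316]
0.022 439 [0.50717996 0.18359077 0.04097493] -151.82744792595332 [0.04021198 0.08356739]
0.055 222 [0.5084365  0.18467486 0.08793326] -150.8998896019348 [0.01496309 0.04659115]
0.075 193 [0.5087794  0.18553539 0.09134231] -150.78267977589917 [0.01457815 0.04564246]
1618 [ 0.52757769 -0.17227959  0.0713166 ] [ 0.52740079 -0.17262109  0.07176492] [0.09441369 0.09500785 0.01148252]
0.42 0.18 [True, True, True, True, True, True]
0.42 -0.17 [True, True, True, True, True, True]
0.45 -0.17 [True, True, True, True, True, True]
0.45 0.18 [True, True, True, True, True, True]
```

View pics/c.png

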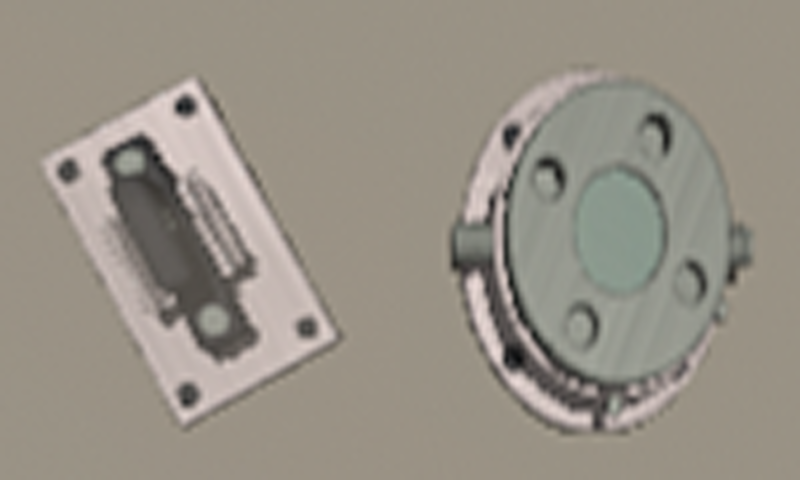

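The close crop shows the dark two-pin spanner in the stand, with pin bosses at crop (130,160) and (212,318). The holder is right of it, with the pointer near (605,405) and the nub near (722,310), roughly 50° slack. Next are the wrist views.

Run:
```python
from h import *
R=down(-61)
print(ik(np.array([.5274,-.1725,.22]),R))
move_ptp(np.array([.5274,-.1725,.22]),R); p1=snap("wrist","w1")
move_l(np.array([.5374,-.1225,.22])); snap("wrist","w2")
R=down(-61)
move_ptp(np.array([.508,.185,.22]),R); snap("wrist","w3")
move_l(np.array([.52,.15,.22])); snap("wrist","w4")
print(current_time(),current_joint_positions())
a=[cv2.imread(f"pics/w{i}.png") for i in (1,2,3,4)]
cv2.imwrite("pics/w.png",cv2.resize(np.vstack([np.hstack(a[:2]),np.hstack(a[2:])]),(800,500),interpolation=cv2.INTER_AREA))
```

```text
[ 28.38993531  16.49328522 -20.29005765 103.57734503   6.45952657
  61.05675109 -55.26576971]
5.1083 [  2.75744841  16.48507958 -30.54280248 104.78215995   9.44815603
  61.24646383 -92.40486587]
```

View pics/w.png

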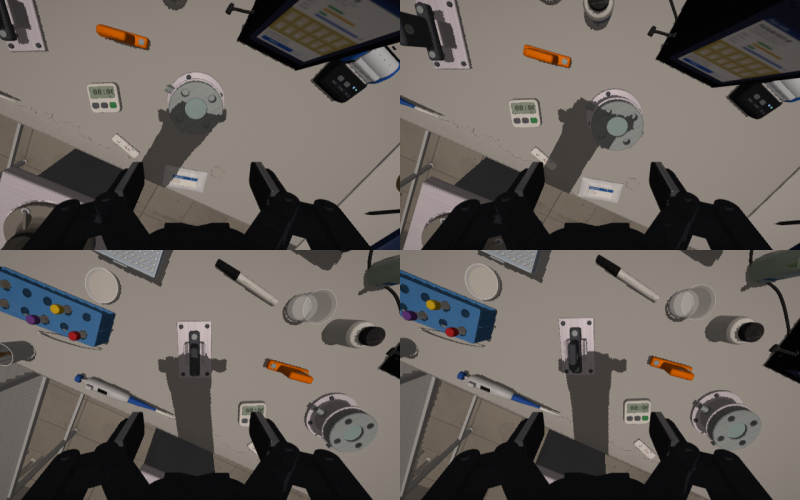

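View pics/w1.png

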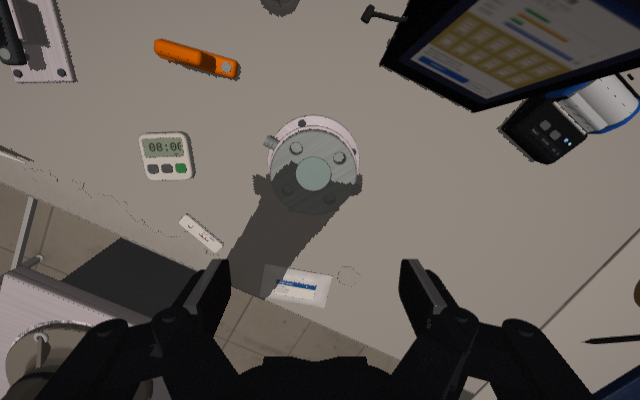

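View pics/w3.png

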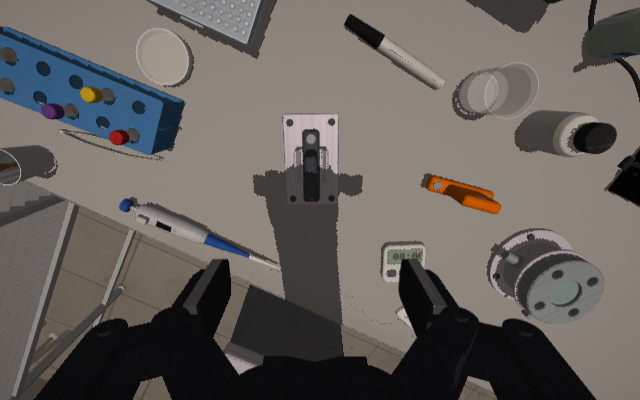

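The wrist views show the spanner upright in its stand at w3 (311,165), with the ring at w1 (314,170) partly in the gripper's shadow. I'll take the numbers from both depth clouds.

```bash
cat > an.py <<'E'
from h import *
def load(n):
    f=np.load(f'pics/{n}.npz'); return f['p'],f['d'],(f['K'],f['R'],f['o'])
def ring(n,c0=(.527,-.172)):
    p,d,pose=load(n); P=cloud(d,pose); P[d==0]=9
    m=np.hypot(P[...,0]-c0[0],P[...,1]-c0[1])<.06
    q=P[m&(abs(P[...,2]-.072)<.008)]
    (cx,cy),r=cv2.minEnclosingCircle((q[:,:2]*1000).astype(np.float32))
    zt=np.median(q[:,2]); c=np.array([cx,cy])/1000
    rr=np.hypot(*(P[...,:2]-c).transpose(2,0,1))
    # holes: cast pixels onto ring plane, depth lower than plane
    K,R,o=pose; v,u=np.mgrid[:400,:640]
    ray=np.stack([(u-K[0,2])/K[0,0],(v-K[1,2])/K[1,1],np.ones_like(d)],-1)@R.T
    X=o+ray*((zt-o[2])/ray[...,2])[...,None]
    rr=np.hypot(X[...,0]-c[0],X[...,1]-c[1]); a=np.degrees(np.arctan2(X[...,1]-c[1],X[...,0]-c[0]))
    h=(rr>.024)&(rr<.044)&(d>0)&(P[...,2]<zt-.003)
    nl,lab,st,ce=cv2.connectedComponentsWithStats(h.astype(np.uint8))
    print(n,'centre',c.round(4),'r',round(r,1),'z',zt.round(4),'circmean',q.mean(0).round(4))
    for i in range(1,nl):
        if st[i,4]>3:
            x=X[lab==i][:,:2].mean(0)-c; print('   hole px',ce[i].round(1),st[i,4],'r',np.hypot(*x).round(4),'ang',np.degrees(np.arctan2(x[1],x[0])).round(1))
    return c
def span(n,zl=.085,zh=.105,c0=(.508,.185)):
    p,d,pose=load(n); P=cloud(d,pose); P[d==0]=9
    m=(np.hypot(P[...,0]-c0[0],P[...,1]-c0[1])<.06)
    for lo,hi in [(zl,zh),(.036,.056),(.004,.012)]:
        q=P[m&(P[...,2]>lo)&(P[...,2]<hi)]
        if len(q)<8: continue
        b=cv2.minAreaRect((q[:,:2]*1000).astype(np.float32)); w,V=np.linalg.eigh(np.cov(q[:,:2].T))
        print(n,(lo,hi),len(q),'med z',np.median(q[:,2]).round(4),'mean',q.mean(0).round(4),'rect',np.round(b[0],1),np.round(b[1],1),round(b[2],1),'pca',np.degrees(np.arctan2(V[1,1],V[0,1])).round(1)%180)
E
python3 - <<'E'
from an import *
for n in ['w1','w2','top1','w3']: ring(n)
for n in ['w3','w4','top1']: span(n)
for n,(y,x) in {'w1':(165,314)}.items():
    p=load(n)[0]; cv2.imwrite('pics/rz.png',cv2.resize(p[110:225,250:375,::-1],(700,644),interpolation=2)[:600])
E
```

```text
w1 centre [ 0.5276 -0.1723] r 50.1 z 0.0717 circmean [ 0.5299 -0.1696  0.071 ]
   hole px [295.7 147.9] 109 r 0.0363 ang 61.5
   hole px [339.  157.3] 103 r 0.0339 ang -24.1
   hole px [287.5 189.5] 88 r 0.0337 ang 147.0
   hole px [328.9 198.3] 88 r 0.0313 ang -118.6
w2 centre [ 0.5272 -0.1717] r 49.9 z 0.0717 circmean [ 0.5299 -0.1693  0.0709]
   hole px [331.9 177.9] 96 r 0.0362 ang 60.4
   hole px [373.3 187. ] 93 r 0.0344 ang -24.6
   hole px [322.  217.1] 80 r 0.0335 ang 147.3
   hole px [361.9 225.2] 77 r 0.0313 ang -117.5
top1 centre [ 0.5261 -0.1735] r 50.0 z 0.0714 circmean [ 0.5275 -0.1723  0.071 ]
   hole px [404.3 206.2] 33 r 0.0353 ang -25.6
   hole px [381.4 212.6] 30 r 0.0363 ang 59.3
   hole px [411.4 229.5] 31 r 0.0322 ang -117.7
   hole px [388.6 235.9] 31 r 0.0329 ang 148.0
w3 centre [ 0.527  -0.1711] r 50.6 z 0.0713 circmean [ 0.5298 -0.1666  0.0704]
   hole px [555.8 273.1] 50 r 0.0372 ang 61.6
   hole px [590.8 280.2] 45 r 0.0338 ang -22.7
   hole px [538.1 304.4] 47 r 0.0342 ang 145.7
   hole px [572.2 311.1] 42 r 0.0308 ang -118.7
w3 (0.085, 0.105) 578 med z 
[... 350 characters left out ...]
 z 0.0934 mean [0.512  0.1895 0.093 ] rect [510.8 189.5] [45.2 14.5] 29.9 pca 28.900000000000006
w4 (0.036, 0.056) 1026 med z 0.043 mean [0.5174 0.1912 0.0428] rect [510.6 189.8] [87.2 41.8] 29.3 pca 32.5
w4 (0.004, 0.012) 2581 med z 0.008 mean [0.5152 0.1876 0.008 ] rect [508.3 188.4] [114.7  70.1] 29.8 pca 33.30000000000001
top1 (0.085, 0.105) 175 med z 0.093 mean [0.5091 0.1862 0.0925] rect [509.7 187. ] [45.9 14.1] 27.7 pca 29.19999999999999
top1 (0.036, 0.056) 386 med z 0.0423 mean [0.507  0.1844 0.0424] rect [509.3 187.1] [87.9 41.9] 29.9 pca 28.099999999999994
top1 (0.004, 0.012) 1081 med z 0.0079 mean [0.5049 0.1821 0.0078] rect [512.  180.9] [118.6  95.1] 38.8 pca 28.400000000000006
```

View pics/rz.png

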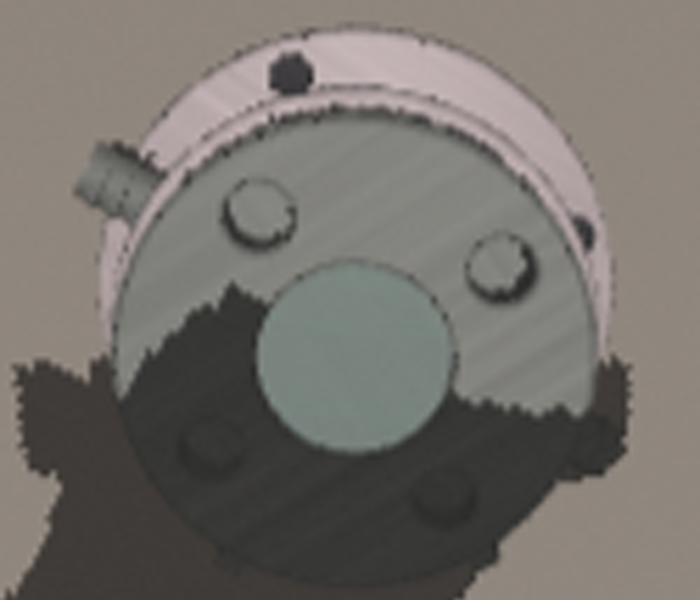

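Run:
```python
from an import *
p,d,pose=load('top1'); c=np.array([.5280,-.1723])
for nm,uv,z in [('nub',(418.4,233.4),.066),('ptr',(393.6,248.3),.064),('portL',(363,224),.028),('portR',(426.5,224),.028)]:
    x=onplane(uv,z,pose)[:2]-c; print(nm,np.hypot(*x).round(4),np.degrees(np.arctan2(x[1],x[0])).round(1))
# nub radially: points at r 49..54, z .05-.075
for n,c in [('top1',c),('w1',np.array([.5288,-.17])),('w2',np.array([.5288,-.17])),('w3',np.array([.5288,-.17]))]:
    p,d,pose=load(n); P=cloud(d,pose); r=np.hypot(P[...,0]-c[0],P[...,1]-c[1])
    q=P[(d>0)&(r>.0485)&(r<.058)&(P[...,2]>.05)&(P[...,2]<.08)]
    a=np.degrees(np.arctan2(q[:,1]-c[1],q[:,0]-c[0]))%360
    print(n,[ (int(k*5),int(v),q[(a//5)==k][:,2].mean().round(3)) for k,v in zip(*np.unique(a//5,return_counts=True))])
    q=P[(d>0)&(r>.055)&(r<.068)&(P[...,2]>.018)&(P[...,2]<.045)]
    a=np.degrees(np.arctan2(q[:,1]-c[1],q[:,0]-c[0]))%360
    print('  port',[ (int(k*5),int(v)) for k,v in zip(*np.unique(a//5,return_counts=True))])
cv2.imwrite('pics/tz.png',cv2.resize(load('top1')[0][185:260,350:435,::-1],(680,600),interpolation=2))
R=down(-61); h=hold_point_z() if callable(hold_point_z) else hold_point_z
q0=np.array([.529,-.170,.2])
for a in (61.5,-28.5):
  for s in (90,-90):
    j=[ik(q0,down(a+s-t)) for t in (0,30,60,75)]
    print(a,s,[None if x is None else np.round(x,0).tolist() for x in j])
```

```text
nub 0.0508 -118.3
ptr 0.0542 174.3
portL 0.062 92.2
portR 0.0709 -91.3
top1 [(10, 1, np.float64(0.052)), (25, 3, np.float64(0.052)), (30, 1, np.float64(0.051)), (35, 3, np.float64(0.052)), (40, 1, np.float64(0.055)), (45, 2, np.float64(0.052)), (50, 1, np.float64(0.055)), (55, 2, np.float64(0.051)), (60, 1, np.float64(0.052)), (70, 1, np.float64(0.05)), (75, 1, np.float64(0.051)), (80, 1, np.float64(0.051)), (85, 2, np.float64(0.052)), (90, 2, np.float64(0.051)), (100, 2, np.float64(0.054)), (105, 3, np.float64(0.051)), (110, 3, np.float64(0.052)), (120, 1, np.float64(0.051)), (125, 1, np.float64(0.052)), (130, 2, np.float64(0.052)), (135, 3, np.float64(0.052)), (140, 1, np.float64(0.05)), (145, 4, np.float64(0.052)), (155, 2, np.float64(0.054)), (160, 1, np.float64(0.052)), (170, 3, np.float64(0.051)), (175, 8, np.float64(0.056)), (180, 7, np.float64(0.056)), (185, 1, np.float64(0.052)), (190, 2, np.float64(0.052)), (195, 2, np.float64(0.052)), (200, 3, np.float64(0.052)), (205, 3, np.float64(0.053)), (210, 1, np.float64(0.051)), (215, 1, np.float64(0.05)), (220, 1, np.float64(0.05)
[... 4069 characters left out ...]
, 31.0, 68.0, 106.0], [49.0, 23.0, -48.0, 103.0, 19.0, 62.0, 86.0], [47.0, 22.0, -45.0, 104.0, 18.0, 61.0, 72.0]]
61.5 -90 [[33.0, 18.0, -26.0, 104.0, 9.0, 59.0, -26.0], [30.0, 18.0, -23.0, 105.0, 8.0, 59.0, -54.0], [26.0, 17.0, -18.0, 105.0, 6.0, 59.0, -83.0], [24.0, 17.0, -16.0, 105.0, 5.0, 58.0, -97.0]]
-28.5 90 [[45.0, 21.0, -42.0, 104.0, 16.0, 61.0, 58.0], [40.0, 20.0, -36.0, 104.0, 14.0, 60.0, 31.0], [36.0, 19.0, -31.0, 104.0, 11.0, 60.0, 3.0], [34.0, 19.0, -28.0, 104.0, 10.0, 59.0, -11.0]]
-28.5 -90 [[22.0, 17.0, -13.0, 105.0, 4.0, 58.0, -111.0], [18.0, 17.0, -8.0, 105.0, 3.0, 58.0, -140.0], [14.0, 16.0, -3.0, 106.0, 1.0, 58.0, -168.0], [-18.0, 19.0, 37.0, 108.0, -13.0, 58.0, -169.0]]
```

View pics/tz.png

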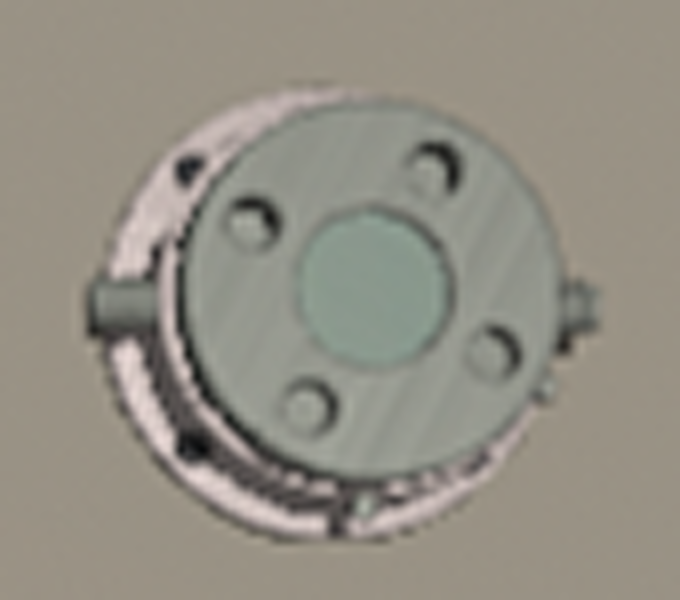

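Holder yaw is about 0°, the hole pairs are at 61.5° and −28.5°, and the nub is at about 241°, so slack is about 1.07 rad. The ring top reads 71.5 mm and the grip top 93.3 mm (94 expected), which fits the text. The two cameras disagree by about 2 mm at both places, so relative displacements can be trusted. Now the grasp.

Run:
```python
from h import *
R=down(-60.6); c=np.array([.5100,.1883])
move_ptp(np.array([*c,.15]),R)
move_l(np.array([*c,.056]),max_speed=.1)
print(current_force())
gripper_close()
print('open',current_opening(),'F',current_force(),current_tcp_pos(),current_time())
snap('wrist','g0')
move_l(np.array([*c,.13]),max_speed=.1)
print('open',current_opening(),'F',current_force(),current_tcp_pos(),current_time())
p,d,_=snap('wrist','g1'); t,_,_=snap('top','g1t')
cv2.imwrite('pics/g.png',np.hstack([cv2.resize(p[60:360,190:430,::-1],(400,500)),cv2.resize(t[150:300,150:270,::-1],(400,500))]))
```

```text
[-0.2923497   1.05561156 -0.64825615]
open 0.01194027683352557 F [-1.89742075  0.48539126  4.30601742] [0.51019458 0.18848374 0.05631557] 7.275
open 0.01214638178158221 F [-0.51561611 -1.08035155 -3.11558998] [0.50945104 0.18788951 0.1293148 ] 8.2167
```

View pics/g.png

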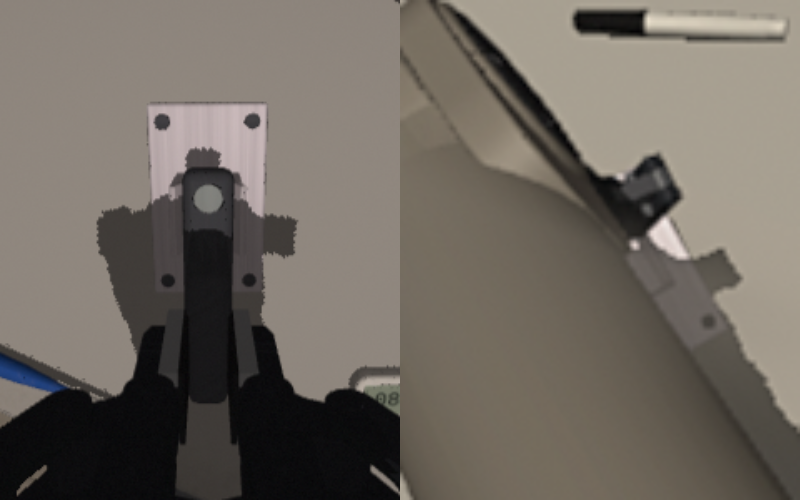

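The spanner hangs upright in the jaws. The 2.4 N weight step matches 0.25 kg, and the far boss is at crop (208,197). Next I measure its offset in the hand.

Run:
```python
from an import *
T=np.array(get_calibration('wrist')['T_tool_cam'])
for n in ['g0','g1']:
    p,d,(K,R,o)=load(n)
    C=cloud(d,(K,np.eye(3),np.zeros(3))); P=C@T[:3,:3].T+T[:3,3]
    m=(d>0)&(abs(P[...,1])<.015)&(abs(P[...,0])<.055)
    for lo,hi in [(-.046,-.03),(.006,.018)]:
        q=P[m&(P[...,2]>lo)&(P[...,2]<hi)]
        if len(q)<5: print(n,lo,len(q)); continue
        b=cv2.minAreaRect((q[:,:2]*1000).astype(np.float32))
        print(n,lo,len(q),np.median(q,0).round(4),'min',q.min(0).round(4),'max',q.max(0).round(4),'rect',np.round(b[0],1),np.round(b[1],1),round(b[2],1))
```

```text
g0 -0.046 2456 [ 0.0085 -0.0003 -0.0373] min [-0.0213 -0.0149 -0.046 ] max [ 0.024   0.0149 -0.03  ] rect [ 1.9 -1.7] [44.6 28.2] 21.0
g0 0.006 1382 [ 0.0309 -0.0002  0.0129] min [-0.0156 -0.0149  0.0061] max [0.0448 0.015  0.018 ] rect [14.9  0.8] [60.  29.8] 2.0
g1 -0.046 2449 [ 0.0086 -0.0003 -0.0373] min [-0.0211 -0.015  -0.0459] max [ 0.0241  0.0149 -0.03  ] rect [ 1.8 -1.6] [44.6 28.1] 20.4
g1 0.006 1302 [ 0.0316 -0.0009  0.0128] min [-0.0095 -0.0107  0.0061] max [0.045  0.0094 0.0179] rect [17.7 -0.6] [54.5 20. ] 0.1
```

Run:
```python
from an import *
R=down(-28.5)
c=np.array([.5282,-.1709])
z=current_tcp_pos(); move_l(np.array([z[0],z[1],.165]),max_speed=.15)
move_ptp(np.array([*c,.165]),R); snap('wrist','h0')
move_l(np.array([*c,.128]),max_speed=.1)
print(current_tcp_pos(),current_time(),current_opening())
p,d,_=snap('wrist','h1');s,_,_=snap('side','h1s')
cv2.imwrite('pics/hh.png',np.hstack([cv2.resize(p[90:330,200:440,::-1],(400,400),interpolation=2),cv2.resize(s[190:310,240:360,::-1],(400,400),interpolation=2)]))
T=np.array(get_calibration('wrist')['T_tool_cam'])
for n in ['h0','h1']:
    ring(n)
```

```text
[ 0.5283577  -0.17046544  0.12795989] 10.6167 0.012396625457029834
h0 centre [ 0.5282 -0.1703] r 48.2 z 0.0718 circmean [ 0.5316 -0.1656  0.0716]
   hole px [316.4 155.2] 115 r 0.0359 ang 61.2
   hole px [279.8 192.6] 132 r 0.0337 ang 150.1
   hole px [352.3 193. ] 133 r 0.0337 ang -27.5
h1 centre [ 0.5283 -0.1705] r 48.2 z 0.0719 circmean [ 0.5315 -0.1653  0.0715]
   hole px [315.5 158.2] 28 r 0.0393 ang 61.8
   hole px [274.  205.1] 166 r 0.0339 ang 150.0
   hole px [357.1 205.5] 172 r 0.0336 ang -27.5
```

View pics/hh.png

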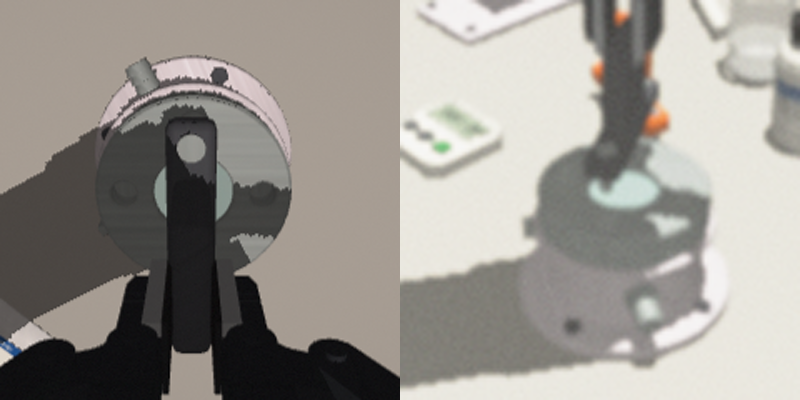

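The yoke is over the hole pair: the far boss sits over the hole at crop (190,150), with the other pair visible at (123,190) and (263,192). The residual is about 0.6 mm in y, against 2.5 mm of play. Insert with force checks.

Run:
```python
from an import *
c=np.array([.5282,-.1714])
for z in (.115,.108,.104,.101,.099):
    move_l(np.array([*c,z]),max_speed=.06)
    F=current_force(); print(z,current_tcp_pos().round(4),F.round(1),current_wrist_torque().round(2),round(current_time(),2))
    if F[2]>15: break
p,d,_=snap('wrist','i1');s,_,_=snap('side','i1s')
cv2.imwrite('pics/i.png',np.hstack([cv2.resize(p[90:330,200:440,::-1],(400,400),interpolation=2),cv2.resize(s[190:310,240:360,::-1],(400,400),interpolation=2)]))
```

```text
0.115 [ 0.5277 -0.1714  0.1145] [-0.9  0.1 -3.5] [-0.01 -0.03  0.03] 11.08
0.108 [ 0.5278 -0.1714  0.1075] [-0.4  0.3 -3. ] [0.09 0.01 0.09] 11.35
0.104 [ 0.528  -0.1714  0.1038] [ 0.   0.2 -3. ] [-0.03 -0.01 -0.02] 11.6
0.101 [ 0.528  -0.1713  0.1008] [ 0.1  1.2 -3. ] [-0.09 -0.03  0.01] 11.85
0.099 [ 0.5281 -0.1714  0.0989] [-0.  -0.9 -3.1] [-0.02  0.04  0.01] 12.1
```

View pics/i.png

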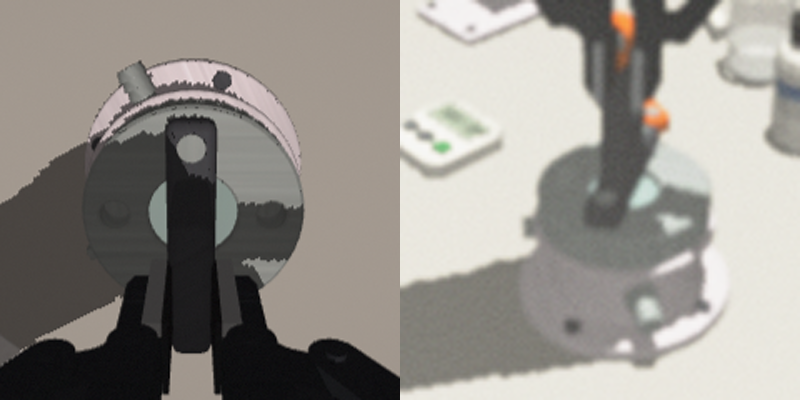

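The pins are in with no contact force and the yoke is about 1 mm above the face. Now I turn clockwise in steps and watch the moment.

Run:
```python
from an import *
c=np.array([.5282,-.1714])
for a in (-38,-48,-58,-68,-78,-86,-89,-91,-93,-95,-97,-99):
    move_ptp(np.array([*c,.099]),down(a))
    R=np.array(current_tool_rot()); F=current_force(); M=current_wrist_torque()
    print(a,np.degrees(np.arctan2(R[1,1],R[0,1])).round(1),current_tcp_pos().round(4),F.round(1),M.round(2),current_opening().round(4) if hasattr(current_opening(),'round') else current_opening(),round(current_time(),2))
    if abs(M[2])>1.0 or np.linalg.norm(F)>25: break
p,d,_=snap('wrist','t1');s,_,_=snap('side','t1s')
cv2.imwrite('pics/t.png',np.hstack([cv2.resize(p[90:330,200:440,::-1],(400,400),interpolation=2),cv2.resize(s[190:310,240:360,::-1],(400,400),interpolation=2)]))
```

```text
-38 -37.8 [ 0.5283 -0.1714  0.0991] [ 0.5 -0.2 -4.5] [-0.01  0.08  0.06] 0.01164857719571709 12.47
-48 -47.6 [ 0.5282 -0.1713  0.0991] [ 0.4 -0.5 -3.5] [ 0.01 -0.03  0.02] 0.012226812364763799 12.74
-58 -57.6 [ 0.5281 -0.1712  0.099 ] [-0.7  0.1 -3.2] [-0.02 -0.    0.01] 0.01202550036596754 13.02
-68 -67.5 [ 0.5282 -0.1713  0.099 ] [ 0.1 -0.  -3. ] [-0.03  0.06 -0.  ] 0.01226724978497713 13.29
-78 -77.5 [ 0.5282 -0.1713  0.099 ] [ 0.1 -0.2 -2.1] [-0.04  0.03 -0.01] 0.012103923117079519 13.57
-86 -85.5 [ 0.5282 -0.1714  0.099 ] [-0.   0.6 -3.3] [ 0.15  0.01 -0.06] 0.011939874949410385 13.82
-89 -88.7 [ 0.5282 -0.1711  0.099 ] [ 0.7  0.6 -2.7] [0.43 0.02 0.06] 0.012146609192183676 14.07
-91 -90.8 [ 0.5282 -0.1712  0.099 ] [ 0.   2.6 -3. ] [0.54 0.02 0.06] 0.011958278712210087 14.32
-93 -92.9 [ 0.5282 -0.1712  0.099 ] [-0.5  2.  -3.2] [0.55 0.02 0.12] 0.012093760774559315 14.57
-95 -94.9 [ 0.5282 -0.1712  0.099 ] [ 0.3  2.2 -2.8] [0.68 0.1  0.1 ] 0.01197855173649831 14.82
-97 -96.8 [ 0.5282 -0.1712  0.099 ] [ 0.6  2.7 -2.5] [0.69 0.04 0.85] 0.012150558700984042 15.07
-99 -98.8 [ 0.5282 -0.1712  0.099 ] [-0.2  1.9 -3.3] [0.53 0.13 1.35] 0.012199538926191203 15.32
```

View pics/t.png

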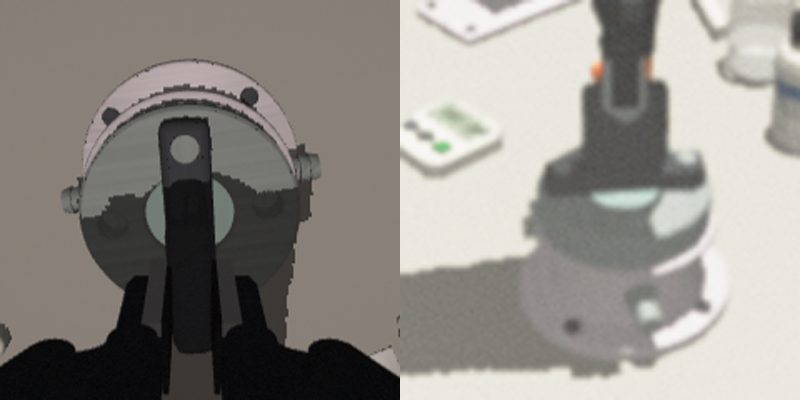

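The moment jumps from 0.1 to 1.35 N m past −95°, so the ring is on its hard stop. In the picture the yoke is only slightly twisted in the jaws. I'll back off within the play, lift straight out and check the nub.

Run:
```python
from an import *
c=np.array([.5282,-.1714])
for a in (-95,-92):
    move_ptp(np.array([*c,.099]),down(a)); print(a,current_force().round(1),current_wrist_torque().round(2))
for z in (.104,.118,.165):
    move_l(np.array([*c,z]),max_speed=.1); print(z,current_force().round(1),current_wrist_torque().round(2))
# back off so the ring is in view
move_l(np.array([c[0]-.0,c[1]+.07,.20]),max_speed=.2)
print(current_time(),current_opening())
p,d,_=snap('wrist','u1');s,_,_=snap('side','u1s');t,_,_=snap('top','u1t')
rs=lambda a:cv2.resize(a[:,:,::-1],(400,300),interpolation=2)
cv2.imwrite('pics/u.png',np.vstack([np.hstack([rs(p[90:330,160:480]),rs(s[200:305,240:380])]),np.hstack([rs(t[180:261,340:448]),rs(p)])]))
ring('u1'); ring('u1t')
T=np.array(get_calibration('wrist')['T_tool_cam'])
P=cloud(d,(T*0+0,)*0 or (np.array(get_calibration('wrist')['camera_matrix']),T[:3,:3],T[:3,3]))
m=(d>0)&(abs(P[...,1])<.02)&(abs(P[...,0])<.055)&(P[...,2]>.006)&(P[...,2]<.018)
q=P[m]; b=cv2.minAreaRect((q[:,:2]*1000).astype(np.float32)); print(q.min(0).round(4),q.max(0).round(4),b)
```

```text
-95 [-0.7  3.3 -2.6] [0.87 0.02 0.21]
-92 [-0.5 -0.2 -3.6] [ 0.12 -0.12  0.02]
0.104 [ 0.1  0.5 -3.3] [ 0.01  0.04 -0.02]
0.118 [ 0.   0.5 -3.1] [ 0.02 -0.05 -0.03]
0.165 [ 0.6  0.2 -4.3] [ 0.04  0.01 -0.04]
17.6167 0.01202976944799425
u1 centre [ 0.5266 -0.1701] r 49.8 z 0.0717 circmean [ 0.5303 -0.1703  0.0709]
   hole px [382.6 145.6] 122 r 0.0361 ang -0.1
   hole px [413.8 177.4] 109 r 0.0338 ang -86.4
   hole px [348.4 179.2] 109 r 0.034 ang 85.7
   hole px [379.7 208.7] 93 r 0.0313 ang 179.5
u1t centre [0. 0.] r 0.0 z nan circmean [nan nan nan]
[-0.0127 -0.0102  0.0062] [0.0446 0.0099 0.018 ] ((15.937026977539062, -0.11575698852539062), (57.30895233154297, 19.99233055114746), 0.09061595797538757)
  return _methods._mean(a, axis=axis, dtype=dtype,
  ret = ret.dtype.type(ret / rcount)
an.py:18: RuntimeWarning: Mean of empty slice.
  print(n,'centre',c.round(4),'r',round(r,1),'z',zt.round(4),'circmean',q.mean(0).round(4))
  ret = um.true_divide(
```

View pics/u.png

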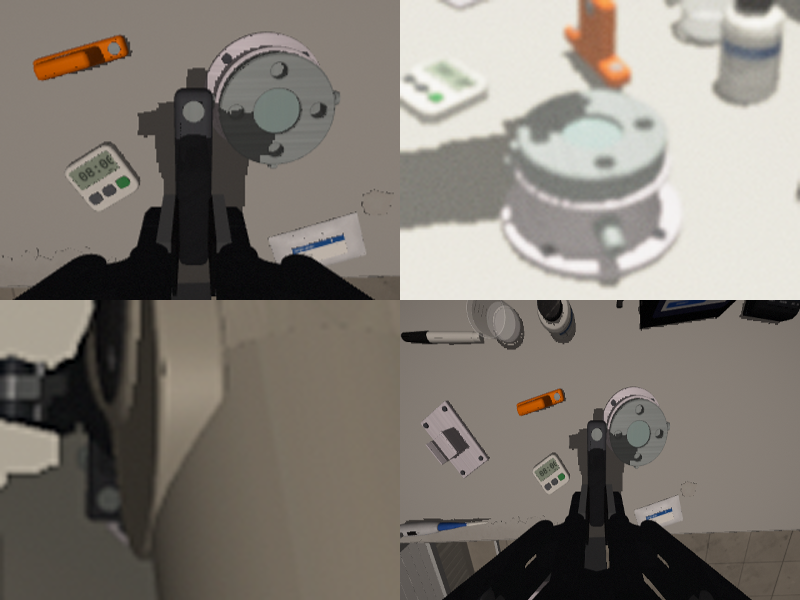

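The ring's holes now lie at −0.3°, from 61.4° before, so it agrees with the holder's axes. The hand holds the spanner square again. Now I return it to the stand.

Run:
```python
from an import *
R=down(-60.4); c=np.array([.5102,.1884])
p0=current_tcp_pos()
move_ptp(np.array([*c,.17]),R)
move_l(np.array([*c,.10]),max_speed=.15)
print(current_tcp_pos().round(4),current_force().round(1),current_time()); p,d,_=snap('wrist','v1')
for z in (.08,.066,.060,.0575,.0565,.0558):
    move_l(np.array([*c,z]),max_speed=.08); F=current_force(); print(z,current_tcp_pos().round(4),F.round(1),current_wrist_torque().round(2),round(current_time(),2))
    if F[2]>2 or np.hypot(F[0],F[1])>10: break
p2,_,_=snap('wrist','v2');s,_,_=snap('side','v2s')
rs=lambda a:cv2.resize(a[:,:,::-1],(400,400),interpolation=2)
cv2.imwrite('pics/v.png',np.hstack([rs(p2[60:320,190:450]),rs(s[130:230,220:320])]))
```

```text
[0.5109 0.1881 0.1005] [ 1.2  0.4 -2.8] 19.5083
0.08 [0.5097 0.1882 0.0794] [ 0.2  0.2 -3.1] [ 0.02 -0.05  0.04] 19.96
0.066 [0.5096 0.1881 0.0652] [ 0.5 -0.  -4. ] [ 0.01 -0.03 -0.01] 20.28
0.06 [0.51   0.1882 0.0596] [ 0.3  0.8 -3.5] [ 0.01 -0.02  0.02] 20.53
0.0575 [0.5102 0.1884 0.0574] [-0.  -1.2 -4.7] [ 0.02 -0.01 -0.1 ] 20.78
0.0565 [0.5102 0.1884 0.0565] [-0.2  0.3 -2.6] [ 0.05 -0.   -0.02] 21.03
0.0558 [0.5104 0.1885 0.0563] [-1.9 -1.4  4.4] [-0.2   0.47  0.03] 21.28
```

View pics/v.png

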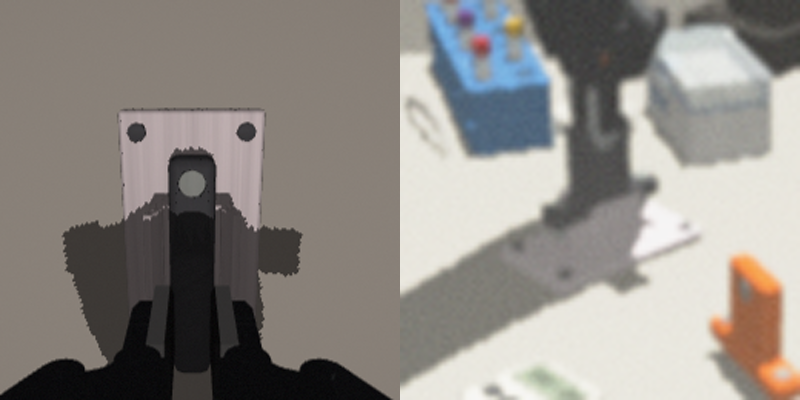

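The yoke is seated between the cheeks, with contact at the same height as at the pick-up (0.0563). I'll release, retreat and check everything.

Run:
```python
from an import *
release()
print(current_opening(),current_force().round(1))
c=current_tcp_pos()
move_l(np.array([c[0],c[1],.20]),max_speed=.12)
snap('wrist','x1')
move_ptp(np.array([.45,.02,.28]),down(-60.4)); p,d,_=snap('wrist','x2')
span('x1'); span('x2'); ring('x2')
goto_joints([68.692,27.33,1.283,89.118,-.659,63.558,-4.761])
t,_,_=snap('top','x3t');s,_,_=snap('side','x3s')
span('x3t');ring('x3t'); print(current_time(),current_tcp_pos())
rs=lambda a:cv2.resize(a[:,:,::-1],(400,300),interpolation=2)
cv2.imwrite('pics/x.png',np.vstack([np.hstack([rs(t[180:288,160:304]),rs(s[200:305,240:380])]),np.hstack([rs(t[183:264,340:448]),rs(t)])]))
c=np.array([.5280,-.1723]); P=cloud(*[load('x3t')[i] for i in (1,2)]); r=np.hypot(P[...,0]-c[0],P[...,1]-c[1])
q=P[(r>.0485)&(r<.058)&(P[...,2]>.054)&(P[...,2]<.08)]; print((np.degrees(np.arctan2(q[:,1]-c[1],q[:,0]-c[0]))%360).round(0),q[:,2].round(3))
```

```text
0.08548658629321125 [-0.4 -0.  -0. ]
x1 (0.085, 0.105) 633 med z 0.0934 mean [0.5122 0.1904 0.0932] rect [511.  190.2] [45.2 13.8] 29.9 pca 29.69999999999999
x1 (0.036, 0.056) 1074 med z 0.0426 mean [0.5194 0.1947 0.0423] rect [511.3 190.1] [86.8 41.6] 28.4 pca 28.30000000000001
x1 (0.004, 0.012) 2833 med z 0.008 mean [0.5132 0.1904 0.0081] rect [508.5 188.5] [114.6  70. ] 29.8 pca 29.30000000000001
x2 (0.085, 0.105) 660 med z 0.0933 mean [0.5114 0.1882 0.0926] rect [510.7 189.2] [45.8 14.7] 30.0 pca 29.400000000000006
x2 (0.036, 0.056) 1035 med z 0.0434 mean [0.5136 0.1843 0.0434] rect [512.  186.2] [87.1 39.7] 20.3 pca 28.69999999999999
x2 (0.004, 0.012) 2421 med z 0.008 mean [0.509  0.1765 0.0081] rect [509.  188.4] [114.6  70. ] 29.7 pca 19.69999999999999
x2 centre [ 0.5261 -0.1702] r 50.2 z 0.0714 circmean [ 0.5292 -0.1683  0.0707]
   hole px [486.3 162.9] 65 r 0.0358 ang 1.0
   hole px [449. 172.] 66 r 0.0349 ang 86.0
   hole px [489.  196.8] 58 r 0.0329 ang -86.8
   hole px [453.2 205.4] 57 r 0.0318 ang 178.1
x3t (0.085, 0.105) 175 med z 0.0926 mean [0.509  0.1861 0.0925] rect [510.  187.2] [46.2 14.4] 29.8 pca 29.5
x3t (0.036, 0.056) 387 med z 0.0425 mean [0.5075 0.1845 0.0426] rect [509.3 187.1] [87.3 41.9] 29.9 pca 28.900000000000006
x3t (0.004, 0.012) 1089 med z 0.0078 mean [0.5056 0.1818 0.0078] rect [513.9 176.6] [117.5  92.5] 29.8 pca 27.19999999999999
x3t centre [ 0.5261 -0.1729] r 49.8 z 0.0715 circmean [ 0.5273 -0.1722  0.071 ]
   hole px [396.2 204.3] 34 r 0.0355 ang 0.7
   hole px [379.5 220.8] 33 r 0.0347 ang 86.6
   hole px [413.4 221.5] 31 r 0.0335 ang -88.3
   hole px [396.5 238.1] 33 r 0.0322 ang 178.1
27.0167 [ 0.17733789 -0.65125823  0.20374961]
[307.  55.  93. 226. 160. 176. 179. 181. 183. 177. 177. 178. 181. 182.
 178. 180. 183. 177. 178. 180. 183.] [0.067 0.054 0.054 0.054 0.055 0.067 0.068 0.069 0.069 0.054 0.066 0.071
 0.068 0.072 0.058 0.059 0.057 0.056 0.06  0.058 0.058]
```

View pics/x.png

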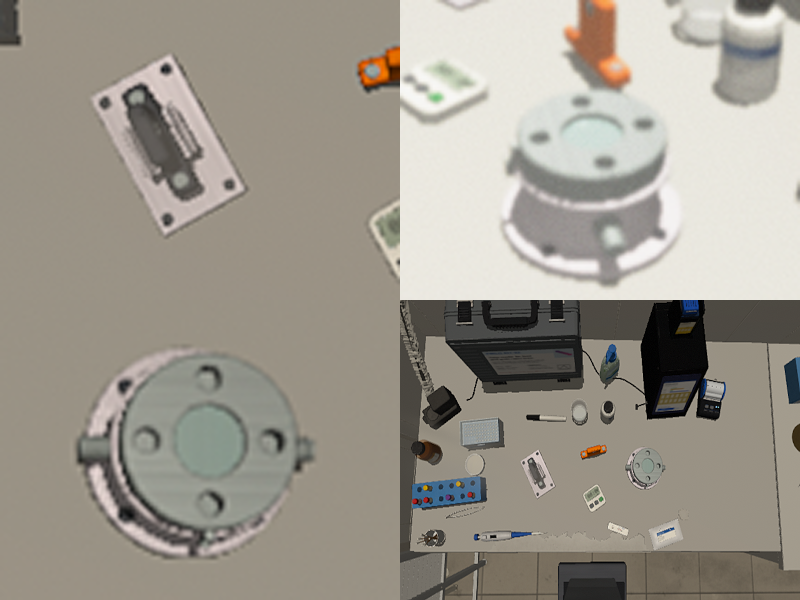

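The ring's nub (top cloud, 176–183°, z 0.068) is directly over the pointer (177–183°, z 0.058). The spanner is upright in its stand, and the other things are where they were.

```bash
python3 -c "
from bench import *
print(sign_off(),current_time())"
```

```text
the job is handed in; nothing more can be done
the job is handed in; nothing more can be done
```

I took the dark spanner from its stand and set both pins into the hole pair at 61°. I turned the ring about 61° clockwise to its hard stop, then put the spanner back upright in its stand and handed the job in. The clock stood at about 27 s of the 54 s allowed.

**Ring:** the moment rose from 0.1 to 1.35 N m at the stop. The holes now lie within about 0.5° of the holder's axes, and the nub and pointer are both at about 180°.

**Spanner:** its top is at 93.3 mm and its yaw at 29.5–30°, the same as at the start. It is within 1 mm of where it stood.

**Other things:** the last pictures show them unmoved, and the arm is back at its start pose, touching nothing.

**Disagreements:**
- The wrist and top cameras differed by about 2 mm in y, so I worked from relative measurements.
- The finger opening read 12 mm on the 14 mm grip.
- The yoke twisted slightly in the jaws at the stop and came square again once unloaded.
- One ring check came back empty because the arm hid the ring from the top camera.

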